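Unlock the savings box and hold the key turned

ROBOT

A 6-joint arm with a two-finger parallel gripper is mounted at the origin on the work surface. World frame = base frame: x ahead of the robot, y to its left, z up, the work surface at z = 0. Lengths are in m, angles in rad, forces in N, time in s.
With the tool pointing down it reaches from about 0.375 to 0.9 m from the base axis. Payload 3.1 kg.
Tool frame: the origin (TCP) lies midway between the tips of the shut fingers; the grasp point (between the pads) lies 19 mm behind it; z points along the fingers, y is the line along which they close (so a half turn about z gives the same grasp; the last joint's range is limited). The gripper opens to 85 mm and grips with 20 to 120 N. Pads are 22 mm wide; open, the fingers measure 114 mm over their backs; the gripper's body (76 mm by 85 mm) begins 54 mm behind the grasp point. The pads swing forward as they close: fully open they stand 13 mm farther back than shut.
Start: joints at [-1.357, 0.527, 1.433, -0, 1.181, -0.178], TCP at [0.239, -0.577, 0.231] pointing down, gripper open.
Joint ranges: [-3.08, 3.08], [-0.75, 2.2], [0.22, 2.44], [-1.43, 4.57], [0, 2.65], [-2.85, 2.85]. Speed limits (rad/s): [2.79, 2.79, 3.14, 3.14, 3.14, 3.14].

INTERFACE

Orientations are given as a unit quaternion [x, y, z, w].
In Python, from station import manip gives the robot as it stands.
- The arm moves only by the tool move_arm, never from a script. Its argument "increments" is a list that holds one entry, the list of rows, each a list of 5 numbers: the gripper's target within -1 to 1 (shut at 1, half-way at 0, fully open at -1), then the shift along the world's x, y, z in m, then the turn about the world's z in degrees. In form: [[[fingers, dx, dy, dz, twist], ...]]. A call has 1 to 8 rows; each row shifts and turns the commanded pose from where the row before left it; what a row does not reach is not made up. A row lasts 1/10 s, in which the tool goes at most 50 mm and 8.59 degrees, less where a joint would pass 70% of its speed; a pose out of reach is approached as far as the arm can. A call with a gripper value outside its range is refused whole. The fingers move at their own pace and stop on an object; "newtons" is the grip in N (left out, the last holds). Time passes only in rows, so rows that do not move let the fingers close. It gives the time, the measured TCP pose, the force, the opening and the grip force at its end, in the units of the state.
- manip.sense(): the state, without advancing time (a new reading comes with each control period).
- manip.snapshot(name): name is "scene" or "top" or "wrist"; returns a dict with "img" (480x640x3 uint8, red, green, blue), "fx", "fy", "cx", "cy" (pixels), "world_to_cam" (4x4, takes a point from world to camera coordinates); the wrist camera has in their place "tool_from_camera" (4x4, takes a point from camera to tool coordinates, whose origin is the TCP and whose axes are the flange's). Camera axes: x right, y down, z forward; pixel columns grow to the right and rows downward; lengths in m; the calibration is good to about 2 mm. A picture is of the moment at which its call begins: read the wrist's pose just before it. There is no depth.
- manip.sign_off(): hands the job in; it is judged then, once.
Trained networks look in the newest picture that a camera, given by its name, has taken for a name from the list of things; names that differ only in an ending like _2 or _b are one class to them, and where a whole thing is asked for, a point or a joint stands for the part that bears it (a point fixed in the world has none). Each returns a list of dicts, best first, with "confidence" (0 to 1); they miss things now and then, are a little off and sometimes report something else, mostly with a low value. They report only what shows in the picture. A call takes as long as a camera call.
- manip.spot_in(label, camera): "xyz" ([x, y, z] in m, in world coordinates, good to about 4 mm: the middle of the surface that is visible of it).
- manip.mark_of(label, camera): "xyz" ([x, y, z] in m, in world coordinates, good to about 4 mm: a listed point, or the origin of a listed thing).
The state is a dict: "t": time; "q": joint angles; "qd": joint speeds; "tau": joint torques, N m; "tcp_pos": TCP position; "tool_rot": TCP orientation; "force": force on the tool from outside, world axes, zero at the start; "ft_torque": the same for the moment, N m; "finger_gap": opening from 0.0 (shut) to 1.0 (fully open); "gripper_force": force on a finger pad.
Only numpy, scipy, OpenCV 4.12 (cv2) and the standard library are available. Lean on these libraries where they do the work, as an engineer would, in place of code of your own. Each camera call takes 0.05 s, during which the arm holds its last target. There are 200 camera calls.

TASK

Take the square-headed key off its hook on the little key rack and push it blade-down, fully home, into the lock on the blue savings box; the pins are sticky, so wiggle it if it binds. Turn it clockwise a quarter turn to the stop and finish holding it there against the lock's spring, still gripped and fully home, so that I can lift the lid. Leave the round-headed key on its hook and the other things on the table where they stand.

Things in the scene. Friction and masses are not known exactly. Their poses are not given: they have to be found in the camera images.
- key_bow (a point): centre of the head of the loose square-headed key (45 g), hanging blade-down on either hook. z: along the key, blade to head (up); y: its width; x: its thickness. Head: black plastic, 30 mm wide, 30 high, 8 thick, with a hole 14 wide, 14 high whose top edge is 9 mm above this point. Under it a flat steel shank, 22 wide, 4 thick, 18 long, ends in square shoulders 33 mm below this point.
- key_tip (a point): tip of the square-headed key's blade, 62.5 mm below the centre of its head, same axes. The blade is flat steel, 14 mm wide, 4 mm thick and 29.5 mm long from the shoulders to this rounded, thinned tip. The key works either way round (half a turn about z).
- spare_bow (a point): centre of the head of the other key: round black plastic head 27 mm across, round steel barrel 7 mm thick. It hangs on the other hook, its head at about the same height, and is to be left there.
- rack: key rack, fixed: wooden foot 120 x 230 x 12 mm, origin at the centre of its underside, z up. Its two wire hooks (5 mm thick), at y = +58 and -58 mm, come from a crossbar (x = +45 mm, 122 mm high, 8 mm thick) and point along -x. A key hangs at x = 0, its width along the rack's y, where the wire's centre is lowest (110 mm high).
- rack_centre (a point): point of the rack at x = 0, y = 0, 110 mm above the table, mid-way between the hanging points of its two hooks; axes as the rack's. Towards -x each hook rises 4.5 mm to its free end at x = -22 mm. A key comes off when raised about 6.5 mm (5.5 to 8 mm clears wire and tip) and then drawn level along the rack's -x by 35 mm or more.
- cash_box: blue steel savings box, 180 (x) x 240 (y) x 90 mm, fixed; origin at the centre of its underside, z up, front towards -x. The front strip of its top is a fixed deck with the lock, at x = -55 mm, y = 0; behind it the shut lid (top 94 mm high) with a coin slot and a folded wire handle (up to 100 mm high, 95 mm and more behind the lock).
- keyhole (a point): centre of the keyhole's mouth in the brass lock cylinder's face (26 mm across, in a steel collar 39 mm across), 94 mm above the table, z up; turns with the cylinder. The slot runs along y: 15.6 mm long, 5.5 wide, long edges bevelled to 10 mm at the mouth. The key goes straight down, width along the slot, until its shoulders rest on the face: then its head's centre is 33 mm above this point.
- slot_floor (a point): point in the keyhole 20.5 mm below its mouth, where a sprung tumbler (up to 2.6 N) begins to be pressed by the key's tip. Three spring pins in the slot's ends, 7, 12 and 17 mm below the mouth, stick as the key passes (several N each, about 10 N in all). The cylinder is blocked until the key is within about 4 mm of fully home.
- lock (a joint): angle of the lock cylinder, rad: 0 at rest (slot along the box's y), grows clockwise seen from above to the stop at 1.57, a quarter turn. A spring turns it back (0.03 Nm at rest, 0.07 Nm at the stop) when it is let go. The key has about 0.1 rad of play in the slot, so the hand must turn about 1.7 rad.
- grinder: stainless pepper grinder, 160 mm high, 56 mm across; origin at the centre of its underside. To be left alone.
- sugar_bowl: white ceramic sugar bowl with lid, 100 mm across, 98 mm high; origin at the centre of its underside. To be left alone.
- salad_bowl: clear glass salad bowl, 190 mm across, 75 mm high; origin at the centre of its underside. To be left alone.

How it is judged:
On the way, in this order (a step that is already met when the one before it is completed fails the run):
1. the square-headed key is off its hook and held (distance of key_bow from where it was at the start of the episode above 0.06 m and contact force between key and rack below 0.1 N and contact force between the fingers and key above 2 N), for 0.1 s.
2. the key is fully home in the lock (z of key_bow in the frame of keyhole below 0.0365 m and horizontal distance between key_bow and keyhole below 0.005 m and angle between key_bow's own z axis and vertical below 0.15 rad), for 0.1 s.
3. the key is turned a quarter turn, still home (all of step 2 and value of joint lock above 1.3 rad), for 0.2 s.
At the end, for the whole second after the job is handed in: The fingers grip the key (over 2 N), the key stands upright in the lock within 3.5 mm of fully home and within 5 mm of its centre, and the cylinder is held turned by more than 1.3 rad (75 of its 90 degrees) through the last second (all of step 3 and contact force between the fingers and key above 2 N); the arm keeps its last pose, push and grip.
It fails at once if the pepper grinder is moved over 30 mm or tipped (distance of grinder from where it was at the start of the episode above 0.03 m or angle between grinder's own z axis and vertical above 0.4 rad).
It fails at once if the sugar bowl is moved over 30 mm or tipped (distance of sugar_bowl from where it was at the start of the episode above 0.03 m or angle between sugar_bowl's own z axis and vertical above 0.4 rad).
It fails at once if the salad bowl is moved over 30 mm or tipped (distance of salad_bowl from where it was at the start of the episode above 0.03 m or angle between salad_bowl's own z axis and vertical above 0.4 rad).
It fails at once if the round-headed key leaves its hook (moves over 40 mm) (distance of spare_bow from where it was at the start of the episode above 0.04 m).
It also fails if it takes over 64 s, if anything falls off the work surface, if the arm or the gripper's body presses on something with over 40 N, if the wrist force passes 120 N, or if a joint passes its speed limit or range.

## Working session

There is one attempt and no reset: what is moved stays moved. The work goes in short steps, Python scripts to look and compute and a tool call to move; the robot and the scene stay as the last step left them, time stands still between calls to the robot, and variables do not carry over. Pictures are saved under pics/ and viewed, at most 13 in all, crops included, and the job is handed in when it is done.

Besides the shell and the picture viewer there is one more tool, called after "Request:" by a JSON object that holds its "op" and its "data". move_arm: Moves the arm, as the interface text tells. Its arguments: {"type":"object","properties":{"increments":{"type":"array","items":{"type":"array","items":{"type":"array","items":{"type":"number"}}}},"newtons":{"type":"number"}},"required":["increments"]}

```bash
mkdir -p pics
cat > h.py <<'E'
import numpy as np, cv2
from station import manip
def save(n,f):
    s=manip.snapshot(n); cv2.imwrite('pics/'+f,s['img'][:,:,::-1]); return s
def marks(cam,names,fn='mark_of'):
    for l in names:
        for d in getattr(manip,fn)(l,cam)[:2]: print(cam,fn,l,np.round(d['xyz'],4),round(d['confidence'],2))
E
python3 - <<'E'
from h import *
L=['key_bow','key_tip','spare_bow','rack','rack_centre','cash_box','keyhole','grinder','sugar_bowl','salad_bowl']
for c in ['scene','top']:
    s=save(c,c+'0.png'); marks(c,L)
s=manip.sense(); print(s['t'],s['tcp_pos'],s['tool_rot'])
a=cv2.imread('pics/scene0.png');b=cv2.imread('pics/top0.png')
cv2.imwrite('pics/both.png',cv2.resize(np.vstack([a,b]),(450*8//9*1,600)) if 0 else np.hstack([cv2.resize(a,(400,300)),cv2.resize(b,(400,300))]))
E
```

```text
scene mark_of key_bow [0.5268 0.1177 0.1044] 0.62
scene mark_of key_bow [0.5223 0.117  0.0394] 0.42
scene mark_of key_tip [0.5253 0.1146 0.039 ] 0.65
scene mark_of spare_bow [0.5195 0.2311 0.0973] 0.7
scene mark_of rack [0.5236 0.1743 0.0023] 0.75
scene mark_of rack_centre [0.5232 0.1726 0.1096] 0.77
scene mark_of cash_box [ 0.5348 -0.24    0.0016] 0.79
scene mark_of cash_box [0.5247 0.1717 0.1102] 0.34
scene mark_of keyhole [ 0.5956 -0.5178 -0.0022] 0.61
scene mark_of keyhole [ 0.48   -0.2241  0.0941] 0.53
scene mark_of sugar_bowl [ 0.767  -0.0856 -0.0027] 0.82
scene mark_of salad_bowl [ 0.5932 -0.5181 -0.0014] 0.83
scene mark_of salad_bowl [ 0.4811 -0.2282  0.0744] 0.68
top mark_of key_bow [ 0.5938 -0.5188  0.0006] 0.66
top mark_of key_bow [0.5223 0.1141 0.1048] 0.45
top mark_of key_tip [0.5219 0.1189 0.0389] 0.59
top mark_of key_tip [ 0.5216  0.1753 -0.0023] 0.56
top mark_of spare_bow [0.5199 0.2277 0.1038] 0.55
top mark_of rack [ 0.5213  0.1816 -0.0031] 0.89
top mark_of rack [0.527  0.1746 0.1096] 0.35
top mark_of rack_centre [0.5249 0.1759 0.1076] 0.81
top mark_of keyhole [ 0.4821 -0.2286  0.0939] 0.61
top mark_of keyhole [0.5234 0.1764 0.1078] 0.26
top mark_of grinder [0.5671 0.4669 0.0028] 0.63
top mark_of sugar_bowl [ 0.7685 -0.0865 -0.0015] 0.62
top mark_of salad_bowl [ 0.595  -0.5217 -0.0006] 0.77
1.1 [ 0.23925417 -0.57737603  0.23131251] [9.80776663e-01 1.95133641e-01 8.71874970e-06 4.90122744e-06]
```

View pics/both.png

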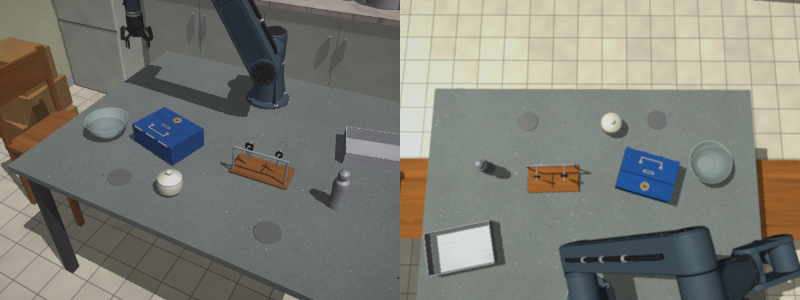

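View pics/top0.png

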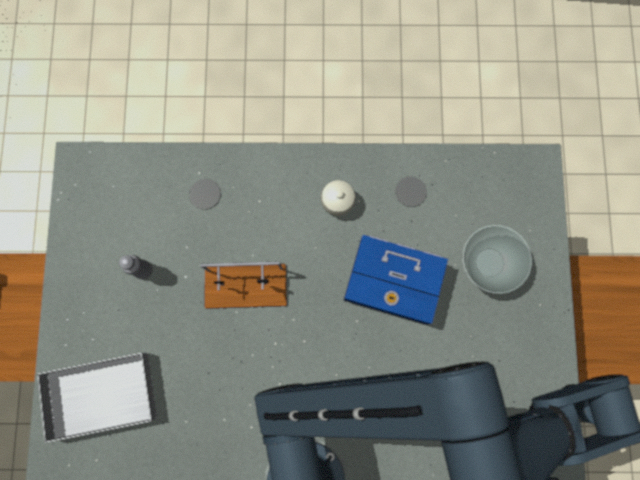

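The top view shows the rack at about (246,286) with its crossbar on the +x side. The hooks point along world −x, and the keys hang at (263,283) and (219,284). The box is yawed about −15°, with its lock at (391,298). That agrees with the marks, so I'll pass over the lock for a close look on the way to the rack.

Request:
{"op": "move_arm", "data": {"increments": [[[-1,0.026,0.04,0,8.5],[-1,0.026,0.04,0,8.5],[-1,0.026,0.04,0,8.5],[-1,0.026,0.04,0,8.5],[-1,0.026,0.04,0,8.5],[-1,0.026,0.04,0,8.5],[-1,0.02,0.04,0,8.5],[-1,0,0,0,8.5]]]}}

```text
t: 1.9
tcp_pos: [0.4165, -0.2918, 0.2313]
tool_rot: [0.7, 0.714, 0.001, -0.001]
force: [-1.4, -0.5, -0.1]
finger_gap: 0.997
gripper_force: 0.0
```

Run:
```python
from h import *
s=manip.sense(); print(s['t'],s['tcp_pos'],s['tool_rot'],s['q'])
c=save('wrist','w1.png'); print(c['fx'],c['tool_from_camera']); marks('wrist',['keyhole','slot_floor','cash_box'])
```

```text
1.9 [ 0.41652605 -0.29182577  0.23130904] [ 0.69965662  0.71447745  0.00093773 -0.00130724] [-0.83219538  0.37251666  1.71904967  0.0019829   1.05274472 -0.85413986]
405.89333778083204 [[-1.32172659e-03 -9.52901106e-01 -3.03278312e-01  7.72462935e-02]
 [ 9.99997740e-01 -1.76445996e-03  1.18581591e-03 -4.15765600e-04]
 [-1.66508773e-03 -3.03276059e-01  9.52901285e-01 -1.42810716e-01]
 [ 0.00000000e+00  0.00000000e+00  0.00000000e+00  1.00000000e+00]]
wrist mark_of keyhole [ 0.4871 -0.2271  0.0969] 0.58
wrist mark_of slot_floor [ 0.4822 -0.2294  0.0737] 0.81
wrist mark_of cash_box [ 5.324e-01 -2.382e-01 -5.000e-04] 0.57
```

View pics/w1.png

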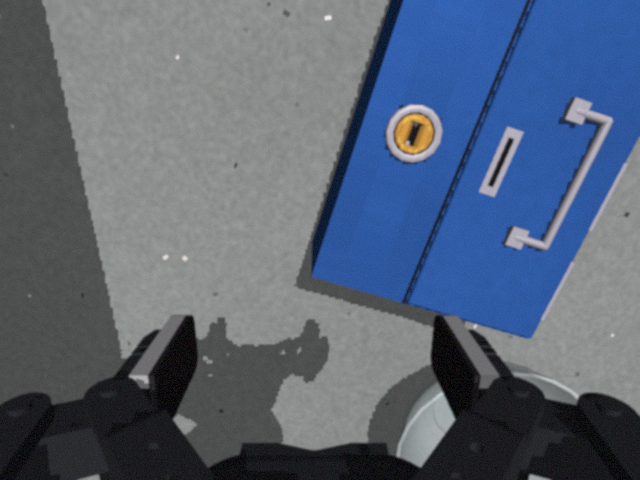

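The wrist view shows the lock at (414,133) with its slot nearly along the image's up direction. The lid seam runs (535,0)–(405,302). I'll compute the lock's position and the box yaw, then go on to the rack.

```bash
cat >> h.py <<'E'
from scipy.spatial.transform import Rotation as R
def ray(c,s,uv,z):
    T=np.eye(4);T[:3,:3]=R.from_quat(s['tool_rot']).as_matrix();T[:3,3]=s['tcp_pos']
    M=T@c['tool_from_camera'] if 'tool_from_camera' in c else np.linalg.inv(c['world_to_cam'])
    d=M[:3,:3]@[(uv[0]-c['cx'])/c['fx'],(uv[1]-c['cy'])/c['fy'],1]; o=M[:3,3]
    return o+d*(z-o[2])/d[2]
E
python3 - <<'E'
from h import *
s=manip.sense(); print(s['t'],s['tcp_pos'],R.from_quat(s['tool_rot']).as_euler('xyz',degrees=True))
c=manip.snapshot('wrist')
img=cv2.cvtColor(c['img'],cv2.COLOR_RGB2HSV); m=cv2.inRange(img,(12,120,120),(30,255,255))
n,l,st,ce=cv2.connectedComponentsWithStats(m); k=1+np.argmax(st[1:,4]); print(st[k],ce[k])
x,y,w,h=st[k][:4]
print('lock',ray(c,s,(x+w/2-.5,y+h/2-.5),.094), 'diam',np.linalg.norm(ray(c,s,(x,y+h/2),.094)-ray(c,s,(x+w,y+h/2),.094)))
b=cv2.inRange(img,(105,120,40),(130,255,255)); 
a,e=ray(c,s,(535,0),.09),ray(c,s,(405,302),.09); d=a-e; print(d,'yaw',np.degrees(np.arctan2(-d[0],d[1])))
E
```

```text
2.1 [ 0.41544001 -0.29780206  0.23150414] [1.79977118e+02 4.31282666e-02 9.03304805e+01]
[ 396  102   39   40 1028] [414.76653696 121.2577821 ]
lock [ 0.48223376 -0.22660872  0.094     ] diam 0.025877087739899333
[0.06547619 0.20627165 0.        ] yaw -17.61084271930533
```

Request:
{"op": "move_arm", "data": {"increments": [[[-1,0,0.04,0,8.5],[-1,0,0.045,0,8.5],[-1,0,0.045,0,8.5],[-1,0,0.045,0,8.5],[-1,0,0.045,0,8.5],[-1,0,0.045,0,8.5],[-1,0,0.045,0,8.5],[-1,0,0.045,0,8.5]]]}}

```text
t: 2.95
tcp_pos: [0.4157, 0.0582, 0.2315]
tool_rot: [0.186, 0.983, -0.0, 0.001]
force: [1.2, 1.1, 0.4]
finger_gap: 1.002
gripper_force: 0.0
```

Request:
{"op": "move_arm", "data": {"increments": [[[-1,0.01,0.025,0,8.5],[-1,0,0.02,0,8.5],[-1,0,0.01,0,5],[-1,0,0,0,0],[-1,0,0,0,0]]]}}

```text
t: 3.45
tcp_pos: [0.4256, 0.1118, 0.2313]
tool_rot: [-0.002, 1.0, -0.0, 0.0]
force: [0.1, 0.1, -1.0]
finger_gap: 0.999
gripper_force: 0.0
```

Run:
```python
from h import *
s=manip.sense(); print(s['t'],s['tcp_pos'],R.from_quat(s['tool_rot']).as_euler('xyz',degrees=True),s['q'])
c=save('wrist','w2.png'); marks('wrist',['key_bow','key_tip','rack_centre','rack','spare_bow'])
marks('wrist',['key_bow'],'spot_in')
```

```text
3.45 [0.42564075 0.11179562 0.2312926 ] [-1.79980588e+02  6.31206995e-03 -1.79717021e+02] [ 2.10459887e-03  2.79537653e-01  1.87610707e+00 -4.05986334e-04
  9.85836844e-01 -1.57340647e+00]
wrist mark_of key_bow [0.5242 0.1179 0.1035] 0.77
wrist mark_of key_tip [0.5222 0.1145 0.0404] 0.65
wrist mark_of rack_centre [0.5222 0.1741 0.1061] 0.59
wrist mark_of rack [0.5225 0.1723 0.0048] 0.9
wrist spot_in key_bow [0.5224 0.116  0.1004] 0.62
```

View pics/w2.png

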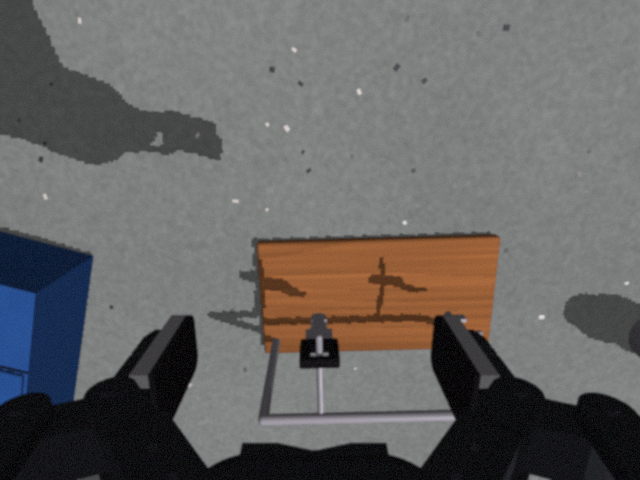

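The view shows the square head at about (300–339, 339–367), with the foot's front edge at (258,242)–(499,235) and the crossbar at (262,418)–(455,413). Next I'll compute the key position and yaw from these pixels.

Run:
```python
from h import *
s=manip.sense(); c=manip.snapshot('wrist')
f=lambda u,v,z:ray(c,s,(u,v),z)
print('head',f(300,367,.1185),f(339,367,.1185))
for p,q,z in [((258,242),(499,235),.012),((262,418),(455,413),.122)]:
    a,b=f(*p,z),f(*q,z); d=b-a; print(a,b,np.degrees(np.arctan2(-d[0],d[1])))
t=manip.snapshot('top'); print('top',ray(t,s,(263,283),.118))
```

```text
head [0.52659052 0.10211145 0.1185    ] [0.52643349 0.13076731 0.1185    ]
[0.46480861 0.05962794 0.012     ] [0.45665123 0.2847132  0.012     ] 2.0755636957296426
[0.56942757 0.07320825 0.122     ] [0.56403259 0.21913997 0.122     ] 2.117216187034128
top [0.51769718 0.1141137  0.118     ]
```

Request:
{"op": "move_arm", "data": {"increments": [[[-1,0.035,0.005,0,1.8],[-1,0.035,0,0,0],[-1,0.027,0,0,0],[-1,0,0,-0.03,0],[-1,0,0,-0.03,0],[-1,0,0,-0.02,0],[-1,0,0,0,0],[-1,0,0,0,0]]]}}

```text
t: 4.7
tcp_pos: [0.5224, 0.1176, 0.1514]
tool_rot: [-0.02, 1.0, 0.0, -0.0]
force: [0.3, -0.1, 0.1]
finger_gap: 1.0
gripper_force: 0.0
```

Run:
```python
from h import *
s=manip.sense(); print(s['t'],s['tcp_pos'],R.from_quat(s['tool_rot']).as_euler('xyz',degrees=True),s['force'])
c=save('wrist','w3.png'); marks('wrist',['key_bow']);
```

```text
4.7 [0.52241377 0.11762088 0.15138253] [ 1.79998970e+02 -2.04935990e-02 -1.77702895e+02] [ 0.31095922 -0.13555276  0.08343266]
wrist mark_of key_bow [0.526  0.1179 0.1038] 0.8
```

View pics/w3.png

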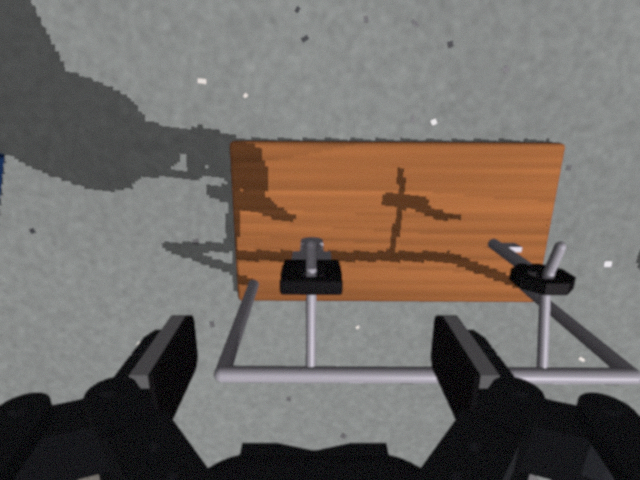

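The square head now spans (281–342) with its back top edge at row 293, and the spare key is well clear at (543,278).

Run:
```python
from h import *
s=manip.sense(); c=manip.snapshot('wrist'); print(c['cx'],c['cy'])
f=lambda u,v,z:ray(c,s,(u,v),z)
print('head',f(281,293,.1185),f(342,293,.1185))
a,b=f(230,374,.122),f(620,374,.122);print(a,b)
```

```text
313.7831536104725 240.7951793218276
head [0.52870878 0.10168092 0.1185    ] [0.52758428 0.13077347 0.1185    ]
[0.5726042  0.07698902 0.122     ] [0.56507317 0.27256017 0.122     ]
```

Request:
{"op": "move_arm", "data": {"increments": [[[-1,0.002,-0.0013,0,0],[-1,0,0,-0.02,0],[-1,0,0,-0.02,0],[-1,0,0,-0.02,0],[-1,0,0,-0.0084,0],[-1,0,0,0,0],[-1,0,0,0,0]]]}}

```text
t: 5.55
tcp_pos: [0.5249, 0.1163, 0.0836]
tool_rot: [-0.02, 1.0, -0.0, 0.001]
force: [1.3, -0.1, -0.3]
finger_gap: 1.0
gripper_force: 0.0
```

Request:
{"op": "move_arm", "data": {"increments": [[[0.3,0,0,0,0],[0.3,0,0,0,0],[0.3,0,0,0,0],[0.3,0,0,0,0],[1,0,0,0,0],[1,0,0,0,0],[1,0,0,0,0],[1,0,0,0,0]]], "newtons": 60}}

```text
t: 6.35
tcp_pos: [0.5245, 0.1165, 0.0833]
tool_rot: [-0.02, 1.0, 0.0, 0.0]
force: [-0.8, 0.7, 5.5]
finger_gap: 0.339
gripper_force: 58.8
```

Request:
{"op": "move_arm", "data": {"increments": [[[1,0,0,0.003,0],[1,0,0,0.0035,0],[1,0,0,0,0],[1,0,0,0,0],[1,0,0,0,0]]]}}

```text
t: 6.85
tcp_pos: [0.5241, 0.1163, 0.0892]
tool_rot: [-0.02, 1.0, -0.0, -0.0]
force: [0.4, 0.3, 0.3]
finger_gap: 0.341
gripper_force: 59.1
```

Run:
```python
from h import *
s=manip.sense(); print(s['t'],s['tcp_pos'],s['force'],s['finger_gap'])
c=save('wrist','w4.png'); marks('wrist',['key_bow','key_tip'])
```

```text
6.85 [0.52410732 0.11628591 0.08923065] [0.37130344 0.26749601 0.29775589] 0.3413598422836813
wrist mark_of key_bow [0.5244 0.1167 0.1102] 0.96
wrist mark_of key_tip [0.5228 0.1162 0.0481] 0.73
```

View pics/w4.png

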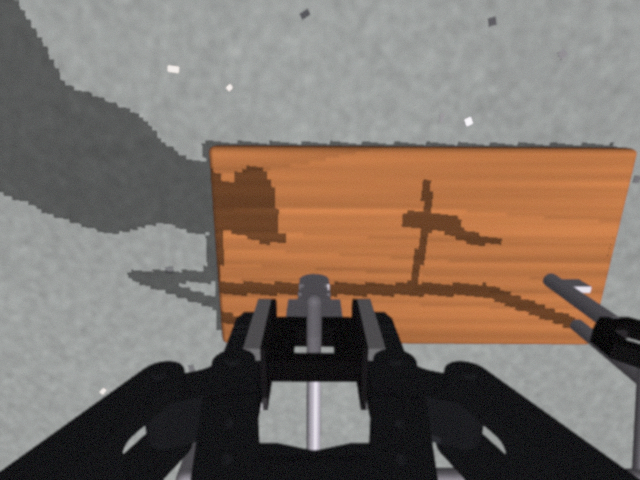

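The square head is held at about (314,345) between the pads, with the wire passing through its hole. I'll raise it a touch more and draw it off.

Request:
{"op": "move_arm", "data": {"increments": [[[1,0,0,0.0007,0],[1,-0.006,-0.0002,0,0],[1,-0.008,-0.0003,0,0],[1,-0.008,-0.0003,0,0],[1,-0.008,-0.0003,0,0],[1,-0.008,-0.0003,0,0],[1,-0.008,-0.0003,0,0],[1,-0.008,-0.0003,0,0]]]}}

```text
t: 7.8
tcp_pos: [0.4695, 0.1143, 0.0902]
tool_rot: [-0.02, 1.0, -0.0, 0.0]
force: [0.2, -0.5, -0.4]
finger_gap: 0.342
gripper_force: 59.1
```

Run:
```python
from h import *
s=manip.sense(); print(s['t'],s['tcp_pos'],s['force'],s['finger_gap'])
c=save('wrist','w5.png'); marks('wrist',['key_bow','key_tip','spare_bow'])
```

```text
7.8 [0.46952188 0.11430786 0.09017017] [ 0.20504009 -0.46859812 -0.40950178] 0.3421686332331364
wrist mark_of key_bow [0.4663 0.1153 0.1121] 0.76
wrist mark_of spare_bow [0.5239 0.2313 0.1036] 0.74
```

View pics/w5.png

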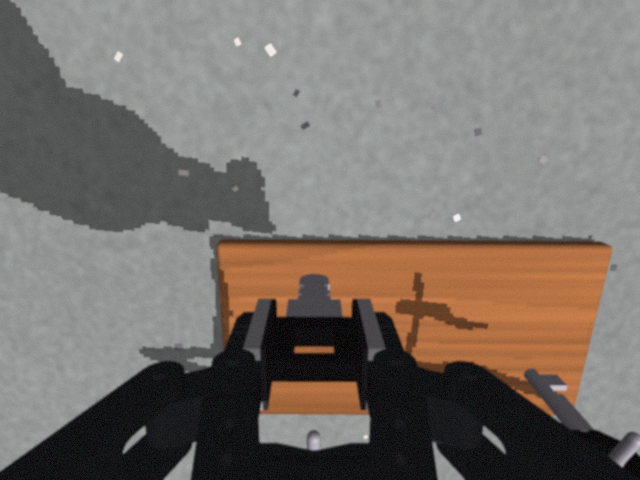

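The key is free of the hook (tip of the wire at (314,438)) and sits upright between the pads with its blade end at (314,280). I'll lift it and carry it over the lock.

Request:
{"op": "move_arm", "data": {"increments": [[[1,-0.01,0,0.04,0],[1,0,-0.01,0.04,0],[1,0.003,-0.045,0,-4.5],[1,0.003,-0.045,0,-4.5],[1,0.003,-0.045,0,-4.5],[1,0.003,-0.045,0,-4.5],[1,0.003,-0.045,0,0],[1,0.003,-0.045,0,0]]], "newtons": 80}}

```text
t: 8.8
tcp_pos: [0.4787, -0.1679, 0.1703]
tool_rot: [0.137, 0.991, -0.0, 0.001]
force: [-0.1, 0.5, 0.3]
finger_gap: 0.335
gripper_force: 79.1
```

Request:
{"op": "move_arm", "data": {"increments": [[[1,0.0,-0.04,0,0],[1,0.0,-0.021,0,0],[1,0,0,0,0],[1,0,0,0,0],[1,0,0,0,0]]]}}

```text
t: 9.3
tcp_pos: [0.4779, -0.2254, 0.1699]
tool_rot: [0.136, 0.991, 0.0, -0.001]
force: [0.5, -0.1, -0.5]
finger_gap: 0.339
gripper_force: 79.1
```

Run:
```python
from h import *
s=manip.sense(); print(s['t'],s['tcp_pos'],R.from_quat(s['tool_rot']).as_euler('xyz',degrees=True),s['force'])
c=save('wrist','w6.png'); marks('wrist',['key_bow','key_tip','keyhole','slot_floor'])
```

```text
9.3 [ 0.47792203 -0.22536442  0.16991525] [ 1.79955179e+02 -6.64371551e-02  1.64356983e+02] [ 0.50082073 -0.0925074  -0.45929673]
wrist mark_of key_bow [ 0.4768 -0.2239  0.1915] 0.98
wrist mark_of key_tip [ 0.4793 -0.2281  0.1277] 0.83
wrist mark_of keyhole [ 0.4834 -0.225   0.0967] 0.83
wrist mark_of slot_floor [ 0.4814 -0.2313  0.0726] 0.82
```

View pics/w6.png

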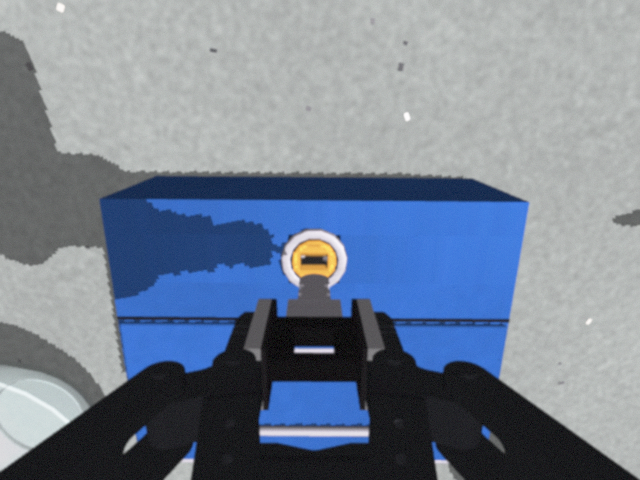

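The key points down just in front of the lock. The brass face is centred at (314,260) with its slot at (301–327, 255–265), and the blade tip is at (314,276). The box's front edge, (101,199)–(527,202), puts its yaw at about −16°.

```bash
cat > lk.py <<'E'
from h import *
def look(name):
    s=manip.sense(); c=save('wrist',name); im=c['img']; hsv=cv2.cvtColor(im,cv2.COLOR_RGB2HSV)
    m=cv2.inRange(hsv,(12,110,110),(32,255,255)); n,l,st,ce=cv2.connectedComponentsWithStats(m)
    k=1+np.argmax(st[1:,4]); x,y,w,h=st[k][:4]; print('brass',st[k])
    sub=hsv[y:y+h,x:x+w,2]
    f=lambda u,v,z:ray(c,s,(u,v),z)
    print('brass centre(x mid, top row+13mm)',f(x+w/2-.5,y+h/2,.094),'diam',np.linalg.norm(f(x-.5,y+h/2,.094)-f(x+w-.5,y+h/2,.094)))
    return s,c,f,(x,y,w,h)
E
python3 - <<'E'
from lk import *
s,c,f,b=look('w6b.png'); print(s['tcp_pos'])
x,y,w,h=b
g=cv2.cvtColor(c['img'],cv2.COLOR_RGB2GRAY)
print(g[250:320:2,284:346:2])
for v in (276,):print('tip',f(314,v,.1289))
print('slot',f(314,260,.094))
print('head top back',f(314,381,.2064))
E
```

```text
brass [ 292  239   45   38 1171]
brass centre(x mid, top row+13mm) [ 0.48069197 -0.22675461  0.094     ] diam 0.02585046821142401
[ 0.47835316 -0.22569906  0.17021165]
[[113 184 222 ... 232 240 230]
 [120 160 222 ... 224 238 238]
 [181 198 228 ... 220 231 241]
 ...
 [112  98  89 ...  89 102 113]
 [ 76  70  63 ...  65  81  83]
 [ 15  20  16 ...  15  27  17]]
tip [ 0.47735505 -0.2258807   0.1289    ]
slot [ 0.48187142 -0.22708569  0.094     ]
head top back [ 0.47993743 -0.22674501  0.2064    ]
```

Request:
{"op": "move_arm", "data": {"increments": [[[1,0.0045,-0.0012,0,-0.4],[1,0,0,-0.015,0],[1,0,0,-0.014,0],[1,0,0,0,0],[1,0,0,0,0],[1,0,0,0,0]]]}}

```text
t: 10.2
tcp_pos: [0.4833, -0.2282, 0.1417]
tool_rot: [0.14, 0.99, -0.0, 0.001]
force: [0.3, -0.5, -0.5]
finger_gap: 0.335
gripper_force: 79.1
```

Run:
```python
from lk import *
s,c,f,b=look('w7.png'); print(s['t'],s['tcp_pos'],R.from_quat(s['tool_rot']).as_euler('xyz',degrees=True),s['force'])
im=cv2.imread('pics/w7.png')[190:340,214:414]; cv2.imwrite('pics/w7c.png',cv2.resize(im,(800,600),interpolation=cv2.INTER_NEAREST))
```

```text
brass [ 292  245   51   43 1149]
brass centre(x mid, top row+13mm) [ 0.48039448 -0.22623216  0.094     ] diam 0.0256579420851117
10.2 [ 0.48330339 -0.22816802  0.14170239] [-1.79973864e+02  6.96899297e-02  1.63906276e+02] [ 0.29620118 -0.45497566 -0.46369673]
```

View pics/w7c.png

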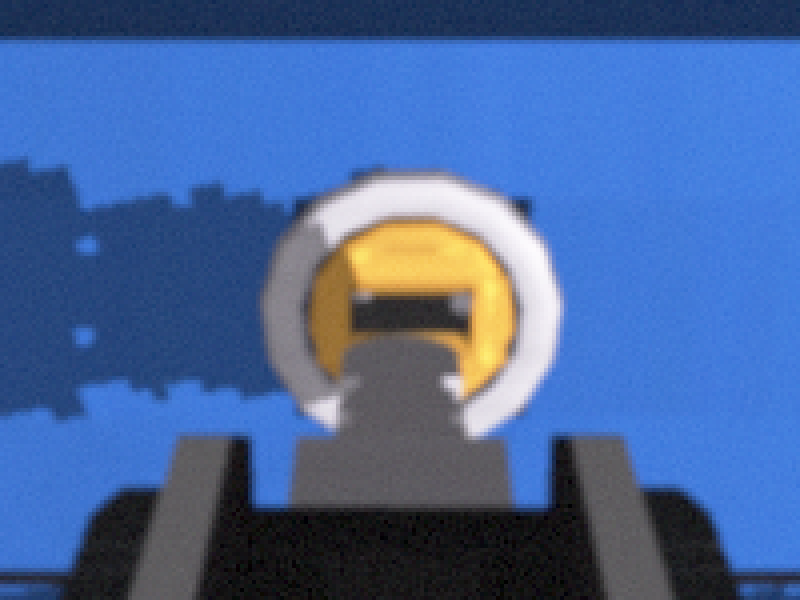

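The slot spans crop columns 351–470 (centre 411) and the blade 340–463 (centre 401), so the key is about 1.3 mm short along the box's +y. The brass top is at crop row 218 and the tip at row 338.

Run:
```python
from lk import *
s,c,f,b=look('w8.png'); print(s['tcp_pos'],s['force'])
yaw=np.radians(-16.05); ex=np.array([np.cos(yaw),np.sin(yaw)]); ey=np.array([-ex[1],ex[0]])
P=lambda u,v,z:f(214+u/4-.5,190+v/4-.5,z)[:2]
top,ctop=P(412,218,.094),P(412,172,.094)
print('top->centre',top+ex*.013,ctop+ex*.0195)
print('edges mid',(P(307,318,.094)+P(517,318,.094))/2)
hole=top+ex*.013
for z in (.1,.1007,.1015):
  tip=P(401,338,z); d=hole-tip; print(z,tip,'box dx dy',d@ex,d@ey,'world',d)
```

```text
brass [ 292  245   51   43 1166]
brass centre(x mid, top row+13mm) [ 0.48045812 -0.22631487  0.094     ] diam 0.025674607692195837
[ 0.48330914 -0.22822869  0.14182734] [-1.1956466   0.69368845 -0.39979584]
top->centre [ 0.48141582 -0.22685124] [ 0.48195948 -0.22700712]
edges mid [ 0.48168789 -0.22693016]
0.1 [ 0.48152309 -0.22833034] box dx dy -0.0005120181376973177 0.0013917823640303383 world [-0.00010727  0.00147909]
0.1007 [ 0.48124404 -0.22824976] box dx dy -0.00022156561709016343 0.001391495309464891 world [0.00017179 0.00139851]
0.1015 [ 0.48092512 -0.22815767] box dx dy 0.00011038012074656688 0.0013911672471043828 world [0.0004907  0.00130642]
```

Request:
{"op": "move_arm", "data": {"increments": [[[1,0.0001,0.0014,0,0],[1,0,0,-0.003,0],[1,0,0,-0.003,0],[1,0,0,-0.002,0],[1,0,0,-0.002,0],[1,0,0,-0.002,0],[1,0,0,0,0]]]}}

```text
t: 11.0
tcp_pos: [0.4827, -0.2264, 0.1287]
tool_rot: [0.14, 0.99, 0.0, -0.0]
force: [-0.3, 0.4, -0.0]
finger_gap: 0.335
gripper_force: 79.1
```

It's in the slot with no force, so I'll continue down.

Request:
{"op": "move_arm", "data": {"increments": [[[1,0,0,-0.003,0],[1,0,0,-0.003,0],[1,0,0,-0.002,0],[1,0,0,0,0]]]}}

```text
t: 11.4
tcp_pos: [0.4831, -0.2268, 0.121]
tool_rot: [0.14, 0.99, -0.0, 0.0]
force: [-0.4, -1.3, -0.1]
finger_gap: 0.336
gripper_force: 79.2
```

Request:
{"op": "move_arm", "data": {"increments": [[[1,0,0,-0.003,0],[1,0,0,-0.003,0],[1,0,0,-0.003,0],[1,0,0,-0.002,0],[1,0,0,0,0]]]}}

```text
t: 11.9
tcp_pos: [0.4832, -0.2267, 0.1102]
tool_rot: [0.14, 0.99, -0.0, 0.0]
force: [-0.4, -2.1, 0.1]
finger_gap: 0.331
gripper_force: 79.3
```

Run:
```python
from lk import *
s=manip.sense(); print(s['t'],s['tcp_pos'],s['force'],s['ft_torque'])
c=save('wrist','w9.png'); marks('wrist',['key_bow','keyhole'])
im=cv2.imread('pics/w9.png')[190:430,154:474]; cv2.imwrite('pics/w9c.png',cv2.resize(im,(800,600),interpolation=cv2.INTER_NEAREST))
```

```text
11.9 [ 0.48315998 -0.22674553  0.11017337] [-0.36396062 -2.10533073  0.14545047] [-0.34377935  0.03000845 -0.01018718]
wrist mark_of key_bow [ 0.4803 -0.2245  0.1318] 0.95
wrist mark_of keyhole [ 0.4827 -0.2291  0.0952] 0.86
```

View pics/w9c.png

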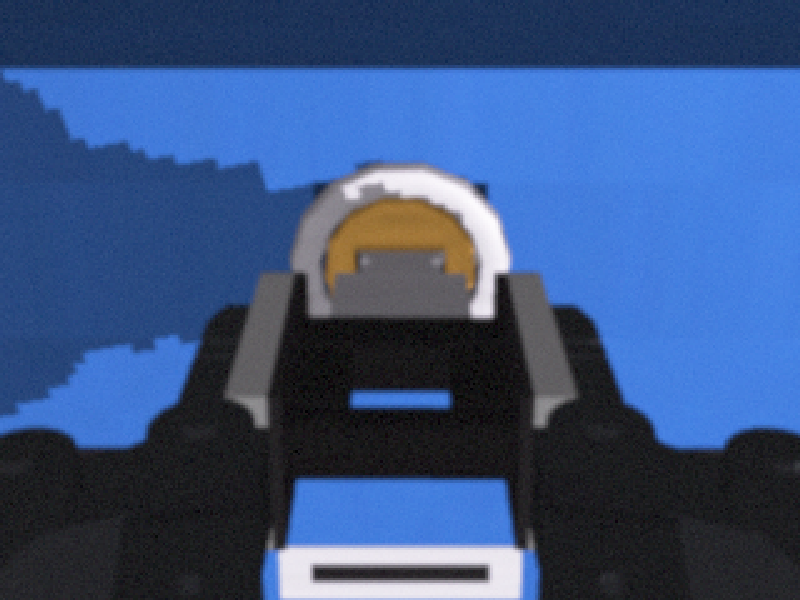

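The blade is in the slot and the shoulders are a few mm above the face. The bow is at about z 0.132 and needs to reach 0.127, so I'll keep pushing.

Request:
{"op": "move_arm", "data": {"increments": [[[1,0,0,-0.002,0],[1,0,0,-0.002,0],[1,0,0,-0.001,0],[1,0,0,0,0],[1,0,0,0,0]]]}}

```text
t: 12.55
tcp_pos: [0.4833, -0.2268, 0.1067]
tool_rot: [0.14, 0.99, -0.0, 0.001]
force: [-1.7, -0.4, 11.3]
finger_gap: 0.336
gripper_force: 80.8
```

Request:
{"op": "move_arm", "data": {"increments": [[[1,0,0,-0.001,2],[1,0,0,0,-4],[1,0,0,-0.001,2],[1,0.0004,0,0,0],[1,-0.0008,0,0,0],[1,0.0004,0,0,0],[1,0,0,0,0],[1,0,0,0,0]]]}}

```text
t: 13.35
tcp_pos: [0.4835, -0.2269, 0.1063]
tool_rot: [0.14, 0.99, -0.001, 0.001]
force: [-3.9, -0.3, 24.4]
finger_gap: 0.341
gripper_force: 81.9
```

Run:
```python
from lk import *
s=manip.sense(); print(s['t'],s['tcp_pos'],s['force'],s['ft_torque'],np.degrees(s['q'][5]))
c=save('wrist','w10.png'); marks('wrist',['key_bow','keyhole'])
```

```text
13.35 [ 0.48345773 -0.22686468  0.10632968] [-3.86639267 -0.31307478 24.36768733] [ 0.13936094  0.73616381 -0.01078729] -111.04989293447107
wrist mark_of key_bow [ 0.4856 -0.2248  0.1276] 0.82
wrist mark_of keyhole [ 0.4826 -0.2288  0.0977] 0.67
```

Stiff now: 2 mm of command gave 0.4 mm of motion and the force rose to 24 N, so the key is home. I'll ease the push a little and turn clockwise in stages, allowing for the key sitting about 1.3 mm off the tool axis.

Request:
{"op": "move_arm", "data": {"increments": [[[1,0,0,0.0008,0],[1,-0.0001,-0.0002,0,-8],[1,-0.0001,-0.0002,0,-8],[1,-0.0001,-0.0001,0,-8],[1,-0.0001,-0.0001,0,-8],[1,0,0,0,0]]], "newtons": 100}}

```text
t: 14.1
tcp_pos: [0.483, -0.2275, 0.1065]
tool_rot: [0.408, 0.913, -0.0, 0.001]
force: [-4.0, 1.3, 20.0]
finger_gap: 0.329
gripper_force: 97.4
```

Request:
{"op": "move_arm", "data": {"increments": [[[1,-0.0003,-0.0001,0,-8],[1,-0.0003,-0.0001,0,-8],[1,-0.0002,0,0,-8],[1,-0.0002,0,0,-8],[1,0,0,0,0]]]}}

```text
t: 14.6
tcp_pos: [0.4823, -0.2277, 0.1065]
tool_rot: [0.644, 0.765, 0.0, 0.002]
force: [-2.6, -1.2, 19.5]
finger_gap: 0.328
gripper_force: 97.4
```

Run:
```python
from lk import *
s=manip.sense(); print(s['t'],s['tcp_pos'],s['force'],s['ft_torque'],R.from_quat(s['tool_rot']).as_euler('xyz',degrees=True),np.degrees(s['q'][5]))
```

```text
14.6 [ 0.48232248 -0.22769797  0.10653926] [-2.62609311 -1.16484721 19.45240394] [0.10056946 0.49964047 0.00114412] [1.79878285e+02 1.22895845e-01 9.97936045e+01] -47.08546255415667
```

Request:
{"op": "move_arm", "data": {"increments": [[[1,-0.0002,0,0,-8],[1,-0.0002,0,0,-8],[1,-0.0002,0,0,-8],[1,-0.0002,0,0,-7],[1,0,0,0,-2],[1,0,0,0,0],[1,0,0,0,0]]]}}

```text
t: 15.3
tcp_pos: [0.4819, -0.2272, 0.1065]
tool_rot: [0.834, 0.551, 0.001, 0.001]
force: [-1.5, 1.9, 19.6]
finger_gap: 0.333
gripper_force: 97.4
```

Run:
```python
from lk import *
s=manip.sense(); print(s['t'],s['tcp_pos'],s['force'],s['ft_torque'],R.from_quat(s['tool_rot']).as_euler('xyz',degrees=True),s['finger_gap'])
c=save('wrist','w11.png'); marks('wrist',['key_bow','keyhole','spare_bow'])
im=cv2.imread('pics/w11.png')[190:430,154:474]; cv2.imwrite('pics/w11c.png',cv2.resize(im,(800,600),interpolation=cv2.INTER_NEAREST))
```

```text
15.3 [ 0.48191283 -0.22722399  0.10654664] [-1.46191014  1.94074115 19.55486542] [0.37465602 0.24230519 0.05816428] [ 1.79804720e+02 -2.24506636e-02  6.68936753e+01] 0.33341841404892336
wrist mark_of key_bow [ 0.4815 -0.2263  0.1289] 0.89
wrist mark_of keyhole [ 0.4841 -0.2282  0.0958] 0.55
```

View pics/w11c.png

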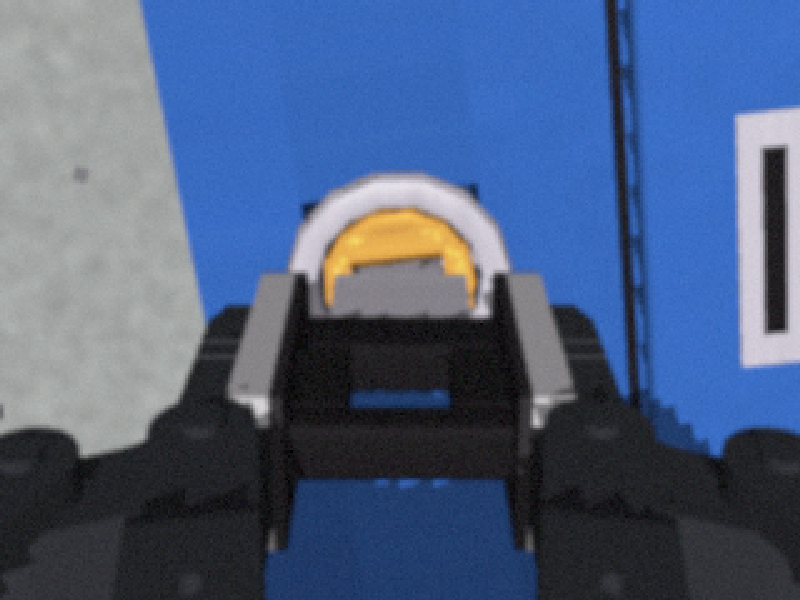

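The key stands upright in the brass face with its shoulders down. The slot's edge lags the key by about 6°, which matches the stated play, and the hand has turned 97°. A torque of 0.06–0.07 Nm against the spring agrees with the lock being at its stop, so I'm handing in.

```bash
python3 -c "
from station import manip
print(manip.sign_off()); s=manip.sense(); print(s['t'],s['force'],s['gripper_force'])"
```

```text
the job is handed in; nothing more can be done
None
the job is handed in; nothing more can be done
```

The square-headed key is fully home in the lock, turned about 97° clockwise to the stop, and still gripped against the spring. The job is handed in, but no verdict came back. The round-headed key was still on its hook when last seen, and I felt no contact with anything else on the table.

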